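# Reorder the boxes in a packed spice tray by sliding

### The job

Rearrange the spice tray by sliding its boxes about in the free space, never lifting or tipping a box: bring the box with the slim round knob fully into the front left corner of the tray (the front is the side with the pull handle, nearest the robot) and the box with the straight bar handle fully into the front right corner. The other two boxes may end anywhere in the tray, flat on its floor; do not disturb the things that stand round the tray.

Things in the scene. Friction and masses are not known exactly. Their poses are not given: they have to be found in the camera images.
- tray: Dark wooden tray, fixed. Origin: centre of underside, on the worktop. -x side with steel pull is the front, +y left; turned up to 0.45 rad. Inside 168 (x) by 252 mm (y), floor 6 mm and wall tops 20 mm above worktop, walls 12 mm. 2 rows of 3 places, centres x -42 (front), +42 (back), y +84, 0, -84 mm, no dividers. At first 3 boxes fill the back row, 1 is near the front row's middle.
- box_knob: Loose low box 80x80 mm, 0.2 to 0.4 kg, corners rounded 8 mm, axes as the tray's; origin: centre of underside (6 mm above the worktop). Fixed flat wooden lid, top 24 mm above the origin; in its middle a slim round knob, 24 mm across, upright-sided, 26 mm tall (top 50 mm above the origin). Slides at a sideways push of 1 to 4 N on the handle.
- box_bar: Loose low box 80x80 mm, 0.2 to 0.4 kg, corners rounded 8 mm, axes as the tray's; origin: centre of underside (6 mm above the worktop). Fixed flat wooden lid, top 24 mm above the origin; in its middle a straight bar, 44 mm long in the tray's y by 14 mm thick in x, upright-sided, 26 mm tall (top 50 mm above the origin). Slides at a sideways push of 1 to 4 N on the handle.
- box_cross: Loose low box 80x80 mm, 0.2 to 0.4 kg, corners rounded 8 mm, axes as the tray's; origin: centre of underside (6 mm above the worktop). Fixed flat wooden lid, top 24 mm above the origin; in its middle a cross of two bars, each 44 mm long and 14 mm thick, along x and y, upright-sided, 26 mm tall (top 50 mm above the origin). Slides at a sideways push of 1 to 4 N on the handle.
- box_disc: Loose low box 80x80 mm, 0.2 to 0.4 kg, corners rounded 8 mm, axes as the tray's; origin: centre of underside (6 mm above the worktop). Fixed flat wooden lid, top 24 mm above the origin; in its middle a wide round knob (a disc), 44 mm across, upright-sided, 26 mm tall (top 50 mm above the origin). Slides at a sideways push of 1 to 4 N on the handle.
- spice_1: Bystander: glass spice jar with red cap, 45 mm across, 106 mm tall, close behind the tray; origin centre of underside
- jam_jar: Bystander: jam jar, 66 mm across, 100 mm tall, close behind the tray; origin centre of underside
- spice_2: Bystander: glass spice jar with red cap, 45 mm across, 106 mm tall, close to the right end of the tray; origin centre of underside
- lemon: Bystander: lemon, 71x53x51 mm, in front of the tray; origin centre of underside
- mug_a: Bystander: mug, 81x113x101 mm, to the left; origin centre of underside
- tape_roll: Bystander: roll of tape, 92 mm across, 48 mm tall, to the left; origin centre of underside
- apple: Bystander: apple, 72 mm across, 63 mm tall, to the right; origin centre of underside
- tin_small: Bystander: food tin, 57 mm across, 72 mm tall, to the right; origin centre of underside
Not all that is in view belongs to the job. Leave any purple or turquoise look-alike of the box_disc alone.

How it is judged:
By the outcome, as a careful person would: the job done as asked, in the order asked, and still so for the second after the job is handed in, with the robot touching nothing.
It also fails if it takes over 64 s, if anything falls off the work surface, if the arm or the gripper's body presses on something with over 40 N, if the wrist force passes 120 N, or if a joint passes its speed limit or range.

### The arm

A 6-joint arm with a two-finger parallel gripper is mounted at the origin on a cart in front of the work surface, level with it; the furniture and walls round the work are solid. World frame = base frame: x ahead of the robot, y to its left, z up, the work surface at z = 0. Lengths are in m, angles in rad, forces in N, time in s.
With the tool pointing down it reaches from about 0.3 to 0.875 m from the base axis. Payload 4.2 kg.
Tool frame: the origin (TCP) lies at the very end of the fingers, on their centre line; the grasp point (between the pads) lies 19 mm behind it; z points along the fingers, y is the line along which they close (so a half turn about z gives the same grasp; the last joint's range is limited). The gripper opens to 85 mm and grips with 20 to 120 N. Pads are 22 mm wide; open, the fingers measure 114 mm over their backs; the gripper's body (76 mm by 85 mm) begins 54 mm behind the grasp point. The pads swing forward as they close: fully open they stand 13 mm farther back than shut.
Start: joints at [-1.36, 0.32, 1.565, -0, 1.257, -0.02], TCP at [0.132, -0.56, 0.231] pointing down, gripper open.
Joint ranges: [-3.11, 3.11], [-0.84, 2.01], [0.21, 2.61], [-1.34, 4.49], [0.05, 2.63], [-2.56, 2.56]. Speed limits (rad/s): [2.57, 2.57, 3.14, 3.14, 3.14, 3.14].

### API

Orientations are given as a unit quaternion [w, x, y, z].
In Python, from workcell import robot, snapshot, camera_model, nets gives the robot as it stands.
- The arm moves only by the shell command python3 -m crank 'ROWS' [OPENING]. ROWS is JSON, a list that holds one entry, the list of rows, each a list of 6 numbers: the shift along the tool's x, y, z in mm, then the turn, a rotation vector about the tool's x, y, z in degrees. In form: [[[tx, ty, tz, wx, wy, wz], ...]]. A call has exactly 8 rows; each row is the pose to reach, as a shift and turn from the pose commanded when the call began, along the tool's axes at that moment; what a row does not reach only later rows make up. A row lasts 1/10 s, in which the tool goes at most 50 mm and 8.59 degrees, less where a joint would pass 70% of its speed; a pose out of reach is approached as far as the arm can. A call with a gripper value outside its range is refused whole. OPENING is the finger opening in mm, from 0 to 85.4, set as the call begins (- or left out, the last holds). The fingers move at their own pace and stop on an object; the grip force is fixed at half the most. Time passes only in rows, so rows that repeat a pose let the fingers close, or fill a call up. It gives the time, the measured TCP pose, the force, the opening and the grip force at its end, in the units of the state.
- robot.get_obs(): the state, without advancing time (a new reading comes with each control period).
- snapshot(name): name is "scene" or "side" or "wrist"; returns (picture, depth): 384x512x3 uint8, red, green, blue; 384x512 float32, m along the optical axis (not along the pixel's ray), 0 where there is no reading.
- camera_model(name): a dict with "fov_y" (degrees; the focal length in pixels is half the picture's height over the tangent of half this angle, whatever the lens; pixels are square), "cx", "cy" (the principal point, pixels), "rvec" (rotation vector, rad) and "tvec" (3), from world to camera coordinates, as OpenCV has them. Camera axes: x right, y down, z forward; pixel columns grow to the right and rows downward; lengths in m; the calibration is good to about 2 mm. A picture is of the moment at which its call begins: read the wrist's pose just before it. camera_model takes no time and is no camera call; for the wrist camera it gives the pose at the moment of the call.
- robot.finish_job(): hands the job in; it is judged then, once.
Trained networks look in the newest picture that a camera, given by its name, has taken for a name from the list of things; names that differ only in an ending like _2 or _b are one class to them, and where a whole thing is asked for, a point or a joint stands for the part that bears it (a point fixed in the world has none). Each returns a list of dicts, best first, with "conf" (0 to 1); they miss things now and then, are a little off and sometimes report something else, mostly with a low value. They report only what shows in the picture. A call takes as long as a camera call. They do not tell look-alikes from the thing itself.
- nets.trace(camera, name): "mask" (384x512 bool, what is visible of it) and "bbox" ([centre column, centre row, width, height] in pixels, round what is visible of it).
The state is a dict: "clock": time; "q": joint angles; "joint_vel": joint speeds; "joint_efforts": joint torques, N m; "tool_pos": TCP position; "tcp_rot": TCP orientation; "wrist_force": force on the tool from outside, world axes, zero at the start; "torque": the same for the moment, N m; "width": finger opening in m; "gripper_force": force on a finger pad.
Only numpy, scipy, OpenCV 4.12 (cv2) and the standard library are available. Lean on these libraries where they do the work, as an engineer would, in place of code of your own. Each camera call takes 0.05 s, during which the arm holds its last target. There are 200 camera calls.

## Working session

There is one attempt and no reset: what is moved stays moved. The work goes in short steps, Python scripts to look and compute and a shell command to move; the robot and the scene stay as the last step left them, time stands still between calls to the robot, and variables do not carry over. Pictures are saved under pics/ and viewed, at most 10 in all, crops included, and the job is handed in when it is done.

```bash
ls; mkdir -p pics; cat > h.py <<'E'
import numpy as np, cv2
from workcell import robot, snapshot, camera_model, nets
def cam(n):
    m=camera_model(n); f=192/np.tan(np.radians(m['fov_y'])/2)
    R=cv2.Rodrigues(np.array(m['rvec'],float))[0]; return f,m['cx'],m['cy'],R,np.array(m['tvec'],float)
def cloud(c,d):
    f,cx,cy,R,t=c; v,u=np.mgrid[:384,:512]
    P=np.stack([(u-cx)/f*d,(v-cy)/f*d,d],-1); return (P-t)@R
def save(n,im): cv2.imwrite('pics/'+n,im[...,::-1])
E
python3 - <<'E'
from h import *
o=robot.get_obs(); print(o)
ims=[]
for n in ['scene','side']:
    c=cam(n); print(n,camera_model(n))
    im,d=snapshot(n); np.savez(n+'.npz',im=im,d=d); ims.append(im)
    P=cloud(c,d)
    for b in ['box_knob','box_bar','box_cross','box_disc','tray']:
        for r in nets.trace(n,b)[:3]:
            m=r['mask']&(d>0); q=P[m]
            print(b,round(r['conf'],2),np.round(r['bbox']),np.round(np.median(q,0),3), np.round(np.percentile(q[:,2],[5,50,95,99]),3))
save('a.png',cv2.resize(np.vstack(ims),(400*1,600)) if 0 else cv2.resize(ims[0],(800,600)))
save('b.png',cv2.resize(ims[1],(800,600)))
E
```

```text
pics
{'clock': 0.0, 'q': array([-1.35998501e+00,  3.20346450e-01,  1.56570646e+00,  5.86525110e-06,
        1.25735509e+00, -2.00013100e-02]), 'joint_vel': array([-0.00223597, -0.00144684, -0.00114776, -0.00047935,  0.0008119 ,
        0.0007926 ]), 'joint_efforts': array([ 8.26476498e-04, -4.15509295e+01, -2.34160584e+01,  9.15660576e-05,
        8.37869971e-03, -5.37891864e-06]), 'tool_pos': array([ 0.13144491, -0.55928924,  0.23044026]), 'tcp_rot': array([-9.03808209e-04,  9.93347774e-01,  1.15149360e-01, -8.36887381e-05]), 'wrist_force': array([0.19098224, 0.5596955 , 0.02315751]), 'torque': array([0.04654681, 0.00971459, 0.00191849]), 'gripper_force': 0.0, 'width': 0.0850672429681285}
scene {'fov_y': 55.46132333198587, 'cx': 249.72057125234375, 'cy': 190.84671761881268, 'rvec': array([ 2.06116802, -1.29879659,  0.51779734]), 'tvec': array([-0.17089179,  0.40429644,  1.23995763])}
box_cross 0.46 [268. 203.  13.   9.] [ 0.528 -0.026  0.025] [0.013 0.025 0.033 0.035]
box_disc 0.76 [309. 252.  30.  26.] [ 0.372 -0.265  0.025] [0.011 0.025 0.052 0.054]
box_disc 0.65 [140. 185.  18.  
[... 375 characters left out ...]
.47356349, 0.2390249 , 1.50371548])}
box_knob 0.56 [247. 193.  25.  23.] [0.571 0.064 0.028] [0.016 0.028 0.052 0.057]
box_bar 0.9 [264. 204.  28.  28.] [0.489 0.077 0.028] [0.012 0.028 0.053 0.057]
box_cross 0.67 [263. 178.  23.  22.] [ 0.553 -0.019  0.029] [0.017 0.029 0.055 0.059]
box_cross 0.2 [236. 164.  16.  24.] [ 0.657 -0.003  0.082] [0.014 0.082 0.101 0.104]
box_disc 0.92 [234. 207.  31.  22.] [0.582 0.146 0.03 ] [0.016 0.03  0.057 0.06 ]
box_disc 0.83 [206. 328.  35.  32.] [0.385 0.557 0.024] [0.013 0.024 0.052 0.054]
box_disc 0.59 [330. 162.  26.  22.] [ 0.379 -0.247  0.024] [0.012 0.024 0.052 0.055]
tray 0.83 [254. 200.  82.  76.] [0.492 0.108 0.008] [-0.     0.008  0.021  0.025]
```

```bash
python3 - <<'E'
from h import *
a=np.load('scene.npz')['im'];b=np.load('side.npz')['im']
A=cv2.resize(a[150:290,120:350],(800,487),interpolation=3)
B=cv2.resize(b[130:270,160:347],(800,599),interpolation=3)
save('a.png',A);save('b.png',B)
E
```

```text
(no output)
```

View pics/a.png

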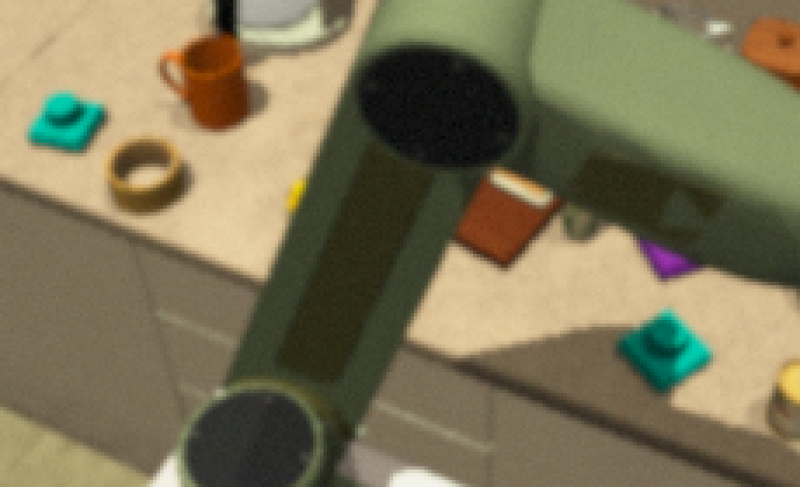

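View pics/b.png

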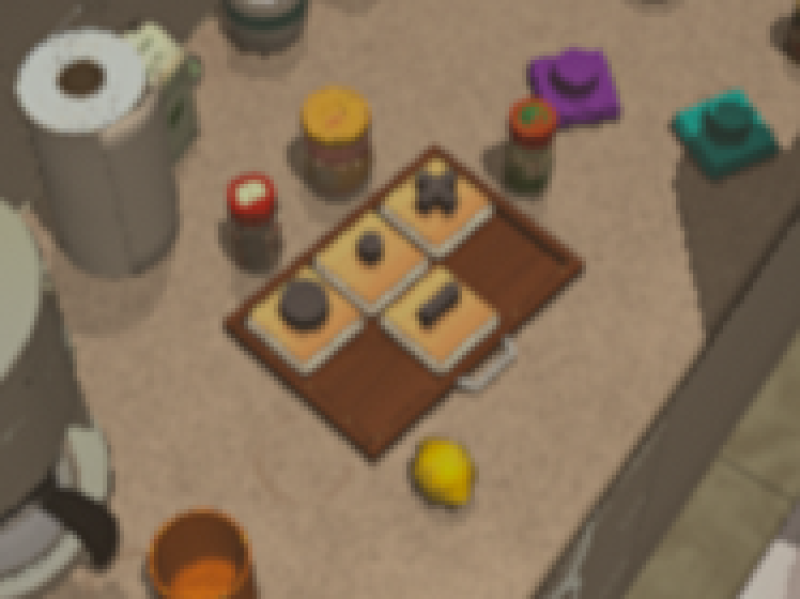

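Scene picture: the arm hides most of the tray. The purple box at about (668,258) and the turquoise ones at (665,350) and (68,122) stand outside it.

Side picture: back row is disc (305,305), slim knob (370,248) and cross (435,192). The bar (438,305) is at front middle, and the purple (575,80) and turquoise (728,128) look-alikes are outside the tray. The only slim knob and the only straight bar are both on wooden boxes in the tray.

Plan: bar to the right, then knob forward and left, gripping the handles. I'll move above the tray first and measure with the wrist camera.

```bash
python3 -m crank '[[[14,-15,0,0,0,-4],[41,-44,0,0,0,-12],[75,-81,0,0,0,-20],[108,-118,0,0,0,-28],[142,-154,0,0,0,-36],[176,-191,0,0,0,-44],[210,-228,0,0,0,-52],[244,-265,0,0,0,-60]]]'
```

```text
clock: 1.4
tool_pos: [0.3086, -0.2449, 0.2316]
tcp_rot: [0.001, 0.801, 0.598, 0.0]
wrist_force: [1.2, -0.4, 0.4]
width: 0.0853
gripper_force: 0.0
```

```bash
python3 -m crank '[[[40,7,-5,0,0,-2],[90,15,-10,0,0,-4],[140,23,-15,0,0,-6],[190,31,-20,0,0,-6.8],[240,40,-20,0,0,-6.8],[290,48,-20,0,0,-6.8],[335,55,-20,0,0,-6.8],[357,59,-20,0,0,-6.8]]]' && python3 - <<'E'
from h import *
o=robot.get_obs(); print(o['tool_pos'],o['tcp_rot'],o['joint_vel'].round(2))
for n in ['scene','wrist','side']:
    c=cam(n); im,d=snapshot(n); P=cloud(c,d); np.savez(n+'2.npz',im=im,d=d,P=P)
    for b in ['box_knob','box_bar','box_cross','box_disc','tray']:
        for r in nets.trace(n,b)[:2]:
            m=r['mask']&(d>0); q=P[m]; L=q[abs(q[:,2]-.03)<.005]; H=q[q[:,2]>.046]
            if len(L)>20: 
                ctr,sz,an=cv2.minAreaRect((L[:,:2]*1000).astype(np.float32))
                print(n,b,round(r['conf'],2),np.round(r['bbox']),'lidrect',np.round(ctr,1),np.round(sz,1),round(an,1),len(L),'handle',np.round(H.mean(0),4) if len(H) else '', 'lid z',np.round(np.median(L[:,2]),4))
            else: print(n,b,r['conf'],r['bbox'],'few')
    save(n+'2.png',cv2.resize(im,(640,480)))
E
```

```text
clock: 2.2
tool_pos: [0.469, 0.0817, 0.2514]
tcp_rot: [-0.0, 0.765, 0.644, 0.001]
wrist_force: [0.0, -0.2, -0.3]
width: 0.0852
gripper_force: 0.0
[0.4689539  0.08169679 0.25136656] [-3.47312086e-05  7.64819223e-01  6.44244422e-01  8.24781977e-04] [ 0.35  0.2  -0.23 -0.04  0.06  0.36]
scene box_knob 0.75 [259. 192.  19.  20.] lidrect [577.2  53. ] [74.6 77.2] 82.9 165 handle [0.5767 0.0547 0.0532] lid z 0.0298
scene box_knob 0.44 [281. 177.  17.  24.] lidrect [648.9 -28.6] [30.9 63.2] 31.0 23 handle [ 0.6552 -0.0208  0.0849] lid z 0.0307
scene box_bar 0.87 [246. 203.  18.  20.] lidrect [492.5  65.6] [80.9 77.8] 85.8 166 handle [0.4927 0.068  0.054 ] lid z 0.0297
scene box_cross 0.86 [272. 198.  21.  19.] lidrect [560.2 -29.1] [73.6 78.7] 78.6 146 handle [ 0.5568 -0.0341  0.0578] lid z 0.03
scene box_disc 0.87 [309. 250.  31.  24.] lidrect [ 380.  -260.4] [68.7 63.2] 59.9 80 handle [ 0.3832 -0.261   0.0501] lid z 0.0266
scene box_disc 0.77 [242. 182.  22.  19.] lidrect [589.1 133. ] [78.8 75.7] 75.1 109 handle [0.5892 0.1356 0.0549] lid z 0.0301
scene tray 0.61 [360. 229.  17.  21.] li
[... 997 characters left out ...]
 24.  23.] lidrect [578.7  61.6] [82.9 75. ] 80.6 233 handle [0.5766 0.0565 0.0545] lid z 0.0285
side box_bar 0.8 [265. 206.  30.  26.] lidrect [494.3  70.4] [76.2 72.8] 80.8 224 handle [0.4932 0.0705 0.0537] lid z 0.0288
side box_cross 0.63 [262. 179.  25.  23.] lidrect [561.2 -27.5] [75.  75.4] 81.1 166 handle [ 0.5626 -0.0272  0.0529] lid z 0.0289
side box_disc 0.84 [294. 151.  21.  12.] lidrect [ 531.3 -222.5] [63.4 66. ] 48.7 42 handle [ 0.5308 -0.2215  0.0494] lid z 0.0273
side box_disc 0.84 [206. 328.  36.  29.] lidrect [388.9 553.1] [69.5 71. ] 8.3 98 handle [0.3901 0.5529 0.0497] lid z 0.0267
side tray 0.82 [255.6, 199.1, 79.9, 73.9] few
side tray 0.37 [219.7, 181.7, 12.0, 22.0] few
```

View pics/wrist2.png

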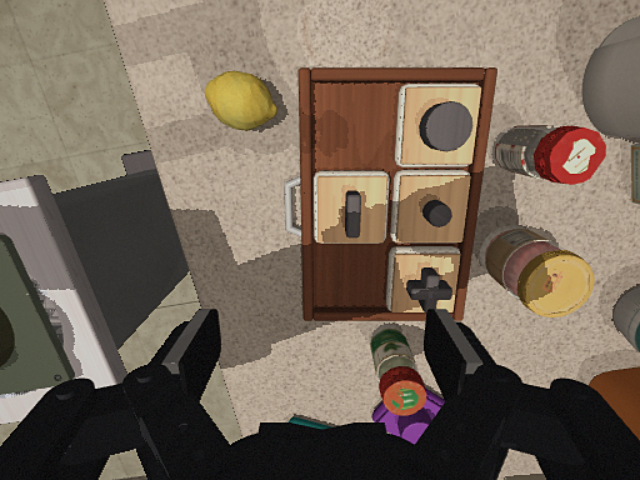

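Wrist view: the tray is clear of the fingers. Bar is at (352,213), knob (437,213), cross (430,288), disc (447,126). Heights agree: lid 30 mm, handle tops 56 mm. The tray is turned about -10°, and the tool is already aligned with it.

```bash
cat >> h.py <<'E'
ex=np.array([.985,-.174]);ey=np.array([.174,.985])
def rel(t):  # offset of world xy target in current tool x,y (mm)
    o=robot.get_obs();p=o['tool_pos'];q=o['tcp_rot']
    from scipy.spatial.transform import Rotation as Ro
    R=Ro.from_quat(np.r_[q[1:],q[0]]).as_matrix()
    print('yaw',np.degrees(np.arctan2(R[1,0],R[0,0])).round(2),'z',p[2].round(4))
    return (R.T@np.r_[np.array(t)-p[:2],0]*1000).round(1)
E
python3 - <<'E'
from h import *
print(rel([.4945,.069]),rel([.5778,.0555]))
C=np.array([.5365,.0622])
for n in ['wrist2','scene2','side2']:
    P=np.load(n+'.npz')['P'].reshape(-1,3); 
    q=np.c_[(P[:,:2]-C)@ex,(P[:,:2]-C)@ey,P[:,2]]*1000
    W=q[(abs(q[:,2]-20)<4)&(abs(q[:,0])<110)&(abs(q[:,1])<150)]
    for i,j,lo,hi,nm in [(0,1,80,100,'wall x'),(1,0,122,142,'wall y')]:
        for s in (-1,1):
            v=W[(s*W[:,i]>lo)&(s*W[:,i]<hi)&(abs(W[:,j])<70),i]
            if len(v): print(n,nm,s,len(v),np.percentile(v,[3,50,97]).round(1))
E
```

```text
yaw 80.02 z 0.2513
yaw 80.02 z 0.2513
[-4.3 28.1  0. ] [ -3.2 112.4   0. ]
wrist2 wall x -1 965 [-94.5 -88.5 -80.5]
wrist2 wall x 1 954 [85.  89.6 95.7]
wrist2 wall y -1 629 [-137.8 -131.7 -126.9]
wrist2 wall y 1 1283 [125.4 130.7 136.5]
scene2 wall x -1 82 [-97.9 -90.9 -80.8]
scene2 wall x 1 34 [84.5 90.9 95.2]
scene2 wall y -1 61 [-138.9 -133.1 -123.1]
scene2 wall y 1 54 [124.7 131.1 137.9]
side2 wall x -1 83 [-95.9 -90.1 -81.3]
side2 wall x 1 66 [82.8 89.1 93.5]
side2 wall y -1 53 [-138.1 -132.4 -126.5]
side2 wall y 1 89 [123.3 131.6 137.7]
```

```bash
python3 -m crank '[[[-2,14,20,0,0,0],[-4,28,60,0,0,0],[-4,28,105,0,0,0],[-4,28,150,0,0,0],[-4,28,180,0,0,0],[-4,28,195,0,0,0],[-4,28,200,0,0,0],[-4,28,200,0,0,0]]]' 50; python3 -c "
from h import *
print(rel([.4945,.069]))"
```

```text
clock: 3.9
tool_pos: [0.4945, 0.0694, 0.051]
tcp_rot: [-0.0, 0.766, 0.643, -0.0]
wrist_force: [0.1, 0.4, 0.5]
width: 0.0501
gripper_force: 0.0
yaw 80.03 z 0.051
[-0.4  0.1  0. ]
```

```bash
python3 -m crank '[[[0,0,5,0,0,0],[0,0,10,0,0,0],[0,0,14,0,0,0],[0,0,14,0,0,0],[0,0,14,0,0,0],[0,0,14,0,0,0],[0,0,14,0,0,0],[0,0,14,0,0,0]]]' && python3 -m crank '[[[0,0,0,0,0,0],[0,0,0,0,0,0],[0,0,0,0,0,0],[0,0,0,0,0,0],[0,0,0,0,0,0],[0,0,0,0,0,0],[0,0,0,0,0,0],[0,0,0,0,0,0]]]' 5
```

```text
clock: 4.7
tool_pos: [0.4946, 0.0693, 0.0374]
tcp_rot: [0.0, 0.766, 0.643, 0.0]
wrist_force: [0.2, -0.7, 0.6]
width: 0.0502
gripper_force: 0.0
clock: 5.5
tool_pos: [0.4951, 0.0694, 0.0377]
tcp_rot: [0.0, 0.766, 0.643, 0.001]
wrist_force: [1.9, -0.7, 5.8]
width: 0.0123
gripper_force: 60.3
```

```bash
python3 -m crank '[[[-5,0,0,0,0,0],[-15,0,0,0,0,0],[-26,0,0,0,0,0],[-38,0,0,0,0,0],[-50,0,0,0,0,0],[-62,0,0,0,0,0],[-73,0,0,0,0,0],[-80,0,0,0,0,0]]]' && python3 -m crank '[[[-2,0,0,0,0,0],[-4,0,0,0,0,0],[-5,0,0,0,0,0],[-5,0,0,0,0,0],[-5,0,0,0,0,0],[-5,0,0,0,0,0],[-5,0,0,0,0,0],[-5,0,0,0,0,0]]]'
```

```text
clock: 6.3
tool_pos: [0.481, -0.0092, 0.0376]
tcp_rot: [-0.0, 0.766, 0.642, 0.001]
wrist_force: [1.0, 6.0, 4.9]
width: 0.0129
gripper_force: 60.3
clock: 7.1
tool_pos: [0.4802, -0.0138, 0.0376]
tcp_rot: [-0.0, 0.766, 0.643, 0.001]
wrist_force: [1.1, 4.4, 5.6]
width: 0.0132
gripper_force: 60.4
```

```bash
python3 -m crank '[[[-0.5,-0.5,0,0,0,0],[-1,-1,0,0,0,0],[-1.5,-1.5,0,0,0,0],[-1.5,-1.5,0,0,0,0],[-1.5,-1.5,0,0,0,0],[-1.5,-1.5,0,0,0,0],[-1.5,-1.5,0,0,0,0],[-1.5,-1.5,0,0,0,0]]]'
```

```text
clock: 7.9
tool_pos: [0.48, -0.0149, 0.0378]
tcp_rot: [0.001, 0.766, 0.642, 0.002]
wrist_force: [4.2, 4.6, 2.9]
width: 0.0126
gripper_force: 60.0
```

```bash
python3 -m crank '[[[0,-0.5,0,0,0,0],[0,-1,0,0,0,0],[0,-1.5,0,0,0,0],[0,-2,0,0,0,0],[0,-2,0,0,0,0],[0,-2,0,0,0,0],[0,-2,0,0,0,0],[0,-2,0,0,0,0]]]'; python3 - <<'E'
from h import *
o=robot.get_obs();p=o['tool_pos'][:2]-[.5365,.0622];print(p@ex,p@ey,o['wrist_force'][:2]@ex,o['wrist_force'][:2]@ey)
E
```

```text
clock: 8.7
tool_pos: [0.4798, -0.0149, 0.038]
tcp_rot: [0.002, 0.766, 0.643, 0.003]
wrist_force: [7.4, 2.1, 1.1]
width: 0.0125
gripper_force: 59.6
-0.04240467300321272 -0.0858147547153454 6.934720676099826 3.374708863016581
```

```bash
python3 -m crank '[[[0,0.5,0,0,0,0],[0,1,0,0,0,0],[0,1.5,0,0,0,0],[0,2,0,0,0,0],[0,2,0,0,0,0],[0,2,0,0,0,0],[0,2,0,0,0,0],[0,2,0,0,0,0]]]' && python3 -m crank '[[[0,0,0,0,0,0],[0,0,0,0,0,0],[0,0,0,0,0,0],[0,0,0,0,0,0],[0,0,0,0,0,0],[0,0,0,0,0,0],[0,0,0,0,0,0],[0,0,0,0,0,0]]]' 50 && python3 -m crank '[[[0,0,-5,0,0,0],[0,0,-20,0,0,0],[0,0,-40,0,0,0],[0,0,-60,0,0,0],[0,0,-80,0,0,0],[0,0,-90,0,0,0],[0,0,-90,0,0,0],[0,0,-90,0,0,0]]]'; python3 - <<'E'
from h import *
print(rel([.5778,.0555]))
c=cam('scene');im,d=snapshot('scene');P=cloud(c,d)
c=cam('side');im2,d2=snapshot('side');P2=cloud(c,d2)
for n,PP,dd in (('scene',P,d),('side',P2,d2)):
    for b in ['box_bar','box_knob']:
        for r in nets.trace(n,b)[:1]:
            q=PP[r['mask']&(dd>0)];L=q[abs(q[:,2]-.029)<.005]
            ctr,sz,an=cv2.minAreaRect((L[:,:2]*1000).astype(np.float32));w=np.array(ctr)/1000
            print(n,b,r['conf'],w,sz,an,'tray',(w-[.5365,.0622])@ex,(w-[.5365,.0622])@ey)
E
```

```text
clock: 9.5
tool_pos: [0.48, -0.015, 0.0377]
tcp_rot: [0.001, 0.766, 0.643, 0.002]
wrist_force: [4.2, 3.8, 3.0]
width: 0.0129
gripper_force: 60.1
clock: 10.3
tool_pos: [0.478, -0.0156, 0.0373]
tcp_rot: [0.0, 0.766, 0.643, -0.0]
wrist_force: [-0.5, -0.4, -0.3]
width: 0.05
gripper_force: 0.0
clock: 11.1
tool_pos: [0.4776, -0.0156, 0.1269]
tcp_rot: [-0.0, 0.766, 0.643, -0.0]
wrist_force: [-0.1, -0.0, -0.2]
width: 0.0498
gripper_force: 0.0
yaw 80.02 z 0.1269
[87.3 86.4 -0.1]
scene box_bar 0.52 [ 0.47215637 -0.01662819] (75.7149658203125, 81.50348663330078) 80.27440643310547 tray -0.04966236927337641 -0.08884155375289916
scene box_knob 0.62 [0.56477106 0.05165026] (39.097450256347656, 96.02945709228516) 27.53810691833496 tray 0.029682645207214423 -0.005472325290679915
side box_bar 0.72 [ 0.47580734 -0.01352581] (79.45918273925781, 76.19795227050781) 82.88395690917969 tray -0.04660597729034424 -0.08515044173049927
side box_knob 0.79 [0.57561969 0.05810352] (75.96607971191406, 73.11968994140625) 80.98275756835938 tray 0.039245681546020504 0.0027717964553833
```

```bash
python3 -m crank '[[[15,15,0,0,0,0],[45,45,0,0,0,0],[72,72,0,0,0,0],[87,86,0,0,0,0],[87,86,20,0,0,0],[87,86,45,0,0,0],[87,86,60,0,0,0],[87,86,60,0,0,0]]]'; python3 - <<'E'
from h import *
print(rel([.5778,.0555]))
E
```

```text
clock: 12.2
tool_pos: [0.5759, 0.0551, 0.0646]
tcp_rot: [-0.002, 0.766, 0.643, -0.002]
wrist_force: [-0.3, -0.1, -0.3]
width: 0.0502
gripper_force: 0.0
yaw 80.03 z 0.0646
[ 0.7  1.8 -0. ]
```

```bash
python3 -m crank '[[[0,0,7,0,0,0],[0,0,14,0,0,0],[0,0,21,0,0,0],[0,0,27,0,0,0],[0,0,29,0,0,0],[0,0,29,0,0,0],[0,0,29,0,0,0],[0,0,29,0,0,0]]]' && python3 -m crank '[[[0,0,0,0,0,0],[0,0,0,0,0,0],[0,0,0,0,0,0],[0,0,0,0,0,0],[0,0,0,0,0,0],[0,0,0,0,0,0],[0,0,0,0,0,0],[0,0,0,0,0,0]]]' 14
```

```text
clock: 13.0
tool_pos: [0.5781, 0.0552, 0.0386]
tcp_rot: [0.0, 0.766, 0.643, 0.0]
wrist_force: [0.2, -0.2, -0.0]
width: 0.0496
gripper_force: 0.0
clock: 13.8
tool_pos: [0.5787, 0.0552, 0.039]
tcp_rot: [0.001, 0.766, 0.643, 0.001]
wrist_force: [1.8, -0.4, 5.7]
width: 0.0217
gripper_force: 58.8
```

```bash
python3 -m crank '[[[0,-5,0,0,0,0],[0,-15,0,0,0,0],[0,-26,0,0,0,0],[0,-38,0,0,0,0],[0,-50,0,0,0,0],[0,-62,0,0,0,0],[0,-74,0,0,0,0],[0,-82,0,0,0,0]]]' && python3 -m crank '[[[0,0,0,0,0,0],[5,-1,0,0,0,0],[15,-2,0,0,0,0],[27,-2,0,0,0,0],[39,-2,0,0,0,0],[51,-2,0,0,0,0],[63,-2,0,0,0,0],[75,-2,0,0,0,0]]]'
```

```text
clock: 14.6
tool_pos: [0.4974, 0.0697, 0.039]
tcp_rot: [0.001, 0.766, 0.643, 0.001]
wrist_force: [8.3, -1.9, 1.8]
width: 0.0217
gripper_force: 59.8
clock: 15.4
tool_pos: [0.5075, 0.1415, 0.039]
tcp_rot: [0.002, 0.765, 0.644, -0.002]
wrist_force: [3.0, -12.0, 11.3]
width: 0.0219
gripper_force: 60.6
```

```bash
python3 -m crank '[[[3,0,0,0,0,0],[6,0,0,0,0,0],[9,0,0,0,0,0],[11,0,0,0,0,0],[12,0,0,0,0,0],[12,0,0,0,0,0],[12,0,0,0,0,0],[12,0,0,0,0,0]]]'; python3 - <<'E'
from h import *
o=robot.get_obs();p=o['tool_pos'][:2]-[.5365,.0622];print(p@ex,p@ey,o['wrist_force'][:2]@ex,o['wrist_force'][:2]@ey, rel([.5,.1]))
E
```

```text
clock: 16.2
tool_pos: [0.5096, 0.153, 0.039]
tcp_rot: [0.002, 0.765, 0.644, -0.001]
wrist_force: [2.1, -9.9, 9.9]
width: 0.0218
gripper_force: 60.6
yaw 80.15 z 0.039
-0.042342159057230336 0.0847471523545441 3.837235022345427 -9.39050917137139 [-53.9  -0.3   0.2]
```

```bash
python3 -m crank '[[[0.5,0,0,0,0,0],[1,0,0,0,0,0],[1.5,0,0,0,0,0],[1.5,0,0,0,0,0],[1.5,0,0,0,0,0],[1.5,0,0,0,0,0],[1.5,0,0,0,0,0],[1.5,0,0,0,0,0]]]'; python3 - <<'E'
from h import *
o=robot.get_obs();p=o['tool_pos'][:2]-[.5365,.0622];print(p@ex,p@ey,o['wrist_force'][:2]@ex,o['wrist_force'][:2]@ey)
E
```

```text
clock: 17.0
tool_pos: [0.5097, 0.1538, 0.039]
tcp_rot: [0.002, 0.765, 0.644, -0.002]
wrist_force: [2.9, -14.4, 11.0]
width: 0.0216
gripper_force: 60.7
-0.042357977361660186 0.08552050250510636 5.333598814315908 -13.715111149360228
```

```bash
python3 -m crank '[[[-0.5,0.5,0,0,0,0],[-1,1,0,0,0,0],[-1,1,0,0,0,0],[-1,1,0,0,0,0],[-1,1,0,0,0,0],[-1,1,0,0,0,0],[-1,1,0,0,0,0],[-1,1,0,0,0,0]]]' 50 && python3 -m crank '[[[0,0,-5,0,0,0],[0,0,-20,0,0,0],[0,0,-45,0,0,0],[-10,0,-80,0,0,0],[-40,0,-115,0,0,0],[-70,0,-145,0,0,0],[-100,0,-175,0,0,0],[-120,0,-200,0,0,0]]]' && python3 -m crank '[[[-10,0,-10,0,0,0],[-20,0,-20,0,0,0],[-20,0,-20,0,0,0],[-20,0,-20,0,0,0],[-20,0,-20,0,0,0],[-20,0,-20,0,0,0],[-20,0,-20,0,0,0],[-20,0,-20,0,0,0]]]'; python3 - <<'E'
from h import *
c=cam('wrist');im,d=snapshot('wrist');P=cloud(c,d)
for b in ['box_bar','box_knob','box_cross','box_disc']:
    for r in nets.trace('wrist',b)[:2]:
        q=P[r['mask']&(d>0)];L=q[abs(q[:,2]-.029)<.005]
        if len(L)<50: continue
        ctr,sz,an=cv2.minAreaRect((L[:,:2]*1000).astype(np.float32));w=np.array(ctr)/1000
        print(b,r['conf'],sz,an,'tray',(w-[.5365,.0622])@ex,(w-[.5365,.0622])@ey,np.median(L[:,2]))
q=P.reshape(-1,3);q=np.c_[(q[:,:2]-[.5365,.0622])@ex,(q[:,:2]-[.5365,.0622])@ey,q[:,2]]*1000
W=q[(abs(q[:,2]-20)<3)&(abs(q[:,0])<110)&(abs(q[:,1])<150)]
for i,j,lo in [(0,1,78),(1,0,120)]:
    for s in (-1,1):
        v=W[(s*W[:,i]>lo)&(s*W[:,i]<lo+22)&(abs(W[:,j])<70),i]; print('wall',i,s,np.percentile(v,[3,50,97]).round(1) if len(v) else '')
save('w3.png',cv2.resize(im,(800,600)))
E
```

```text
clock: 17.8
tool_pos: [0.5112, 0.1558, 0.0382]
tcp_rot: [-0.0, 0.766, 0.643, -0.0]
wrist_force: [0.6, 0.3, 0.5]
width: 0.0499
gripper_force: 0.0
clock: 18.6
tool_pos: [0.49, 0.036, 0.2406]
tcp_rot: [0.001, 0.766, 0.643, 0.001]
wrist_force: [0.5, -0.8, -0.7]
width: 0.0502
gripper_force: 0.0
clock: 19.4
tool_pos: [0.4869, 0.0182, 0.2579]
tcp_rot: [-0.0, 0.766, 0.643, -0.0]
wrist_force: [-0.6, -0.4, -0.3]
width: 0.0501
gripper_force: 0.0
box_bar 0.9 (73.51303100585938, 75.83523559570312) 80.11470031738281 tray -0.04277813717193602 -0.08508188980484008 0.03040688599292927
box_knob 0.78 (74.84796905517578, 76.29479217529297) 80.10204315185547 tray -0.04299780983276359 0.08449041046142579 0.030361509959304114
box_cross 0.61 (73.30889892578125, 76.41685485839844) 80.13365936279297 tray 0.0433549347198486 -0.08365618975067139 0.03035858265095926
box_disc 0.81 (47.29885482788086, 39.03785705566406) 43.830448150634766 tray 0.02839777262573242 -0.2829296861724853 0.02480003148414342
box_disc 0.69 (75.12267303466797, 75.96139526367188) 79.9908676147461 tray 0.04322876148681639 0.0824574172668457 0.030301168952308385
wall 0 -1 [-94.4 -88.3 -82.5]
wall 0 1 [84.8 89.9 96. ]
wall 1 -1 [-138.4 -132.1 -127.2]
wall 1 1 [121.9 129.9 136.6]
```

View pics/w3.png

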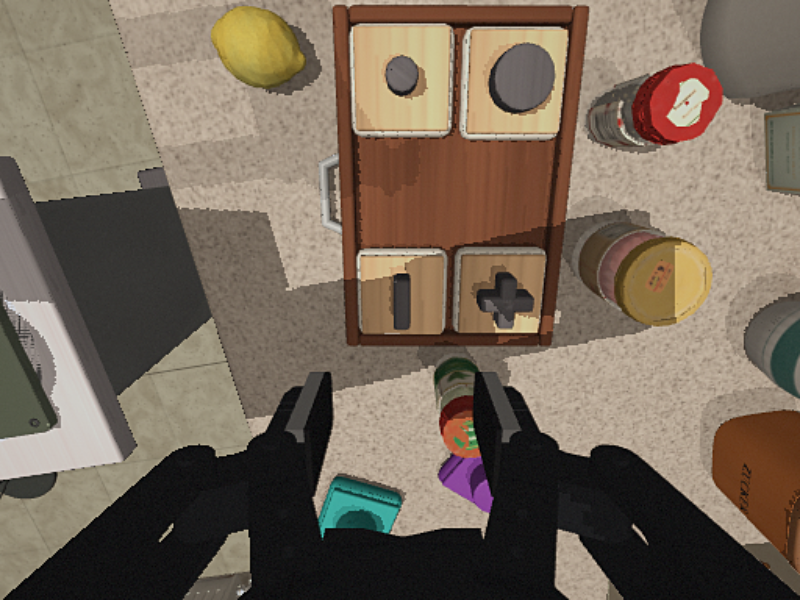

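The picture shows the knob box (402,80) in the front left corner and the bar box (402,290) in the front right. Both are flat (lids at 30 mm) and against the walls. The disc (522,75) and cross (505,295) boxes are still in the back row, and the bystanders in view stand where they were.

```bash
python3 -c "
from workcell import robot
print(robot.finish_job())"
```

```text
the job is handed in; nothing more can be done
None
```

The job is handed in: the knob box is in the front left corner and the bar box in the front right, both flat and within about 1 to 2 mm of the walls, and the last move ended at 19.4 s.

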